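Let out four copper lamp balls with the rocker feeder

ROBOT

A 6-joint arm with a two-finger parallel gripper is mounted at the origin on the work surface. World frame = base frame: x ahead of the robot, y to its left, z up, the work surface at z = 0. Lengths are in mm, angles in rad, forces in N, time in s.
With the tool pointing down it reaches from about 300 to 775 mm from the base axis. Payload 14.6 kg.
Tool frame: the origin (TCP) lies between the finger pads; the fingertips stand 22 mm ahead of it and the grasp point (between the pads) lies 3 mm ahead of it (manip.tcp_to_tips is the distance from the TCP to the fingertips, in mm); y points along the fingers, z is the direction in which the jaws open and shut, and the axes are right-handed (so a half turn about y gives the same grasp; the last joint's range is limited). The gripper opens to 94 mm and grips with 3 to 60 N. Pads are 16 mm wide; open, the fingers measure 119 mm over their backs; the gripper's body (75 mm by 177 mm) begins 78 mm behind the grasp point.
Start: joints at [1.054, 0.3, 1.521, -0, 1.321, -0.067], TCP at [239.128, 495.285, 227.446] pointing down, gripper open.
Joint ranges: [-3.03, 3.03], [-0.79, 2.21], [0.23, 2.52], [-1.04, 4.18], [0, 3.07], [-2.55, 2.55]. Speed limits (rad/s): [2.22, 2.22, 2.57, 3.14, 3.14, 3.14].

INTERFACE

Orientations are given as [roll, pitch, yaw] about the fixed x, y, z axes, in that order (R = Rz(yaw) Ry(pitch) Rx(roll)).
In Python, from cell import manip gives the robot as it stands.
- The arm moves only by the shell command python3 -m jog 'ROWS' [OPENING] [FORCE]. ROWS is JSON, one flat list of numbers, 6 for each row, row after row: the shift along the tool's x, y, z in mm, then the turn, a rotation vector about the tool's x, y, z in degrees. A call has 1 to 10 rows; each row is the pose to reach, as a shift and turn from the pose commanded when the call began, along the tool's axes at that moment; what a row does not reach only later rows make up. A row lasts 1/12 s, in which the tool goes at most 41.7 mm and 7.16 degrees, less where a joint would pass 70% of its speed; a pose out of reach is approached as far as the arm can. A call with a gripper value outside its range is refused whole. OPENING is the finger opening in mm, from 0 to 94, set as the call begins (- or left out, the last holds). The fingers move at their own pace and stop on an object; FORCE is the grip in N (left out, the last holds). Time passes only in rows, so rows that repeat a pose let the fingers close. It gives the time, the measured TCP pose, the force and the opening at its end, in the units of the state.
- manip.read_state(): the state, without advancing time (a new reading comes with each control period).
- manip.camera(name): name is "scene" or "top" or "wrist"; returns a dict with "img" (384x512x3 uint8, red, green, blue), "intrinsics" (3x3 intrinsics, pixels), "origin" and "orientation" of the camera in the world. Camera axes: x right, y down, z forward; pixel columns grow to the right and rows downward; lengths in mm; the calibration is good to about 2 mm. A picture is of the moment at which its call begins. There is no depth.
- manip.sign_off(): hands the job in, once; it reports no verdict.
Trained networks look in a picture, given as the dict that the camera call returned (one of the last four; its "shot" number tells which), for a name from the list of things; names that differ only in an ending like _2 or _b are one class to them, and where a whole thing is asked for, a point or a joint stands for the part that bears it (a point fixed in the world has none). Each returns a list of dicts, best first, with "score" (0 to 1); they miss things now and then, are a little off and sometimes report something else, mostly with a low value. They report only what shows in the picture. A call takes as long as a camera call.
- manip.masks_of(thing, picture): "pixels" (384x512 bool, what is visible of it) and "xy" ([column, row] in pixels, amid what is visible of it).
- manip.tip_of(thing, picture): "xy" ([column, row] in pixels: a listed point, or the origin of a listed thing).
The state is a dict: "clock": time; "joints": joint angles; "qd": joint speeds; "effort": joint torques, N m; "eef_pos": TCP position; "eef_rot": TCP orientation; "wrist_force": force on the tool from outside, world axes, zero at the start; "moment": the same for the moment, N m; "finger_gap": finger opening in mm.
Only numpy, scipy, OpenCV 4.12 (cv2) and the standard library are available. Lean on these libraries where they do the work, as an engineer would, in place of code of your own. Each camera call takes 0.05 s, during which the arm holds its last target.

TASK

The next lamp has four arms, so let exactly four copper balls out into the copper feeder's catch tray: press its red paddle fully down and keep it down while a pair rolls out, let it come all the way up so that the next pair rolls to the gate, then press it a second time in the same way, and leave it up with the gate shut. Use the fingers only to press the paddle: do not touch or lift the polished balls, do not work the white feeder, and leave the other things on the bench where they are.

Things in the scene. Friction and masses are not known exactly. Their poses are not given: they have to be found in the camera images.
- feeder_copper: grey sheet-metal feeder with the copper balls, 360 mm long, fixed; left or right of the white one, turned up to 0.35 rad. Origin: on the bench, under the rocker; +x runs uphill, z up. A 44 mm wide lane falls at 10 degrees towards -x, its floor 48 mm high at x = 0, 77 mm at x = 165 mm. Its top end plate has the balls' colour. Pivot cheeks at x = -45 to 50 mm reach z = 132 mm; pivot along y at x = -11, z = 111 mm.
- paddle_copper (a point): centre of the top of the copper feeder's red paddle (46 mm along x, 50 mm along y, 6 mm thick), uphill of the pivot. In the feeder's frame at x = 69, y = 0, z = 163 mm when up, and x = 84, y = 0, z = 118 mm fully down, on an arc about the pivot; it tilts from 14 degrees (uphill edge higher) to 14 degrees the other way. Open above; fully down it clears the balls and lane walls below by 5 mm.
- rocker_copper (a joint): angle of the copper feeder's rocker in rad: 0 = paddle up, gate shut (a spring returns it when let go); 0.5 = paddle fully down on its stop, gate open. Pressing takes about 3 N at first, 6 N at the stop.
- gate_copper (a point): middle of the lower edge of the yellow gate, 38 mm wide, on the rocker's downhill end: x = -54, z = 55 mm in the feeder's frame when shut. A press lifts it and lets out the two balls before it, while a blade behind them holds the rest; they take about 1 s to roll out. When the paddle is all the way up again, the next balls roll to the gate in about 1 s.
- tray_copper (a point): centre of the copper feeder's catch tray at its -x end, nearest the robot: inside 120 by 92 mm (x = -195 to -75, y = -22 to 70 mm in the feeder's frame), walls 55 mm high, sloping rubber floor about 17 mm above the bench in the middle; this point lies on that floor
- feeder_white: the neighbouring feeder of the same make that holds three white balls, not wanted now. Same sizes and frame as the copper one.
- paddle_white (a point): the white feeder's red paddle, as the copper feeder's
- rocker_white (a joint): angle of the white feeder's rocker in rad: 0 = paddle up, gate shut; 0.5 = fully pressed
- copper_ball1: polished copper lamp-joint ball, 40 mm diameter, about 80 g, number 1 in its lane counted from the gate. Origin: its centre.
- copper_ball2: polished copper lamp-joint ball, 40 mm diameter, about 80 g, number 2 in its lane counted from the gate. Origin: its centre.
- copper_ball3: polished copper lamp-joint ball, 40 mm diameter, about 80 g, number 3 in its lane counted from the gate. Origin: its centre.
- copper_ball4: polished copper lamp-joint ball, 40 mm diameter, about 80 g, number 4 in its lane counted from the gate. Origin: its centre.
- copper_ball5: polished copper lamp-joint ball, 40 mm diameter, about 80 g, number 5 in its lane counted from the gate. Origin: its centre.
- white_ball1: polished white lamp-joint ball, 40 mm diameter, about 80 g, number 1 in its lane counted from the gate. Origin: its centre.
- white_ball2: polished white lamp-joint ball, 40 mm diameter, about 80 g, number 2 in its lane counted from the gate. Origin: its centre.
- white_ball3: polished white lamp-joint ball, 40 mm diameter, about 80 g, number 3 in its lane counted from the gate. Origin: its centre.
- socket_a: black lamp socket standing between the feeders, 42 mm diameter, 44 mm high. Origin: centre of its underside.
- socket_b: black lamp socket standing behind the feeders, same size and origin as the other
- white_lamp: white three-legged lamp body standing behind the feeders, about 150 mm across, 146 mm high. Origin: bench level under its centre.
- copper_lamp: copper three-legged lamp body of the same size standing on the felt mat at the right. Origin: underside, under its centre.
- hammer: hammer lying on the felt mat at the right, about 0.3 m long along its x
- screwdriver: screwdriver lying at the left, about 0.2 m long along its x

How it is judged:
By the outcome, as a careful person would: the job done as asked, in the order asked, and still so for the second after the job is handed in, with the robot touching nothing.
It also fails if it takes over 56 s, if anything falls off the work surface, if the arm or the gripper's body presses on something with over 40 N, if the wrist force passes 120 N, or if a joint passes its speed limit or range.

## Working session

There is one attempt and no reset: what is moved stays moved. The work goes in short steps, Python scripts to look and compute and a shell command to move; the robot and the scene stay as the last step left them, time stands still between calls to the robot, and variables do not carry over. Pictures are saved under pics/ and viewed, and the job is handed in when it is done.

```bash
mkdir -p pics; ls
cat > h.py <<'E'
import numpy as np, cv2
from cell import manip
from scipy.spatial.transform import Rotation as R
def shot(n,f):
    p=manip.camera(n); cv2.imwrite('pics/'+f,cv2.cvtColor(p['img'],cv2.COLOR_RGB2BGR)); return p
def rot(o):
    o=np.array(o,float)
    return o if o.shape==(3,3) else R.from_euler('xyz',o).as_matrix()
def ray(p,xy):
    d=rot(p['orientation'])@np.linalg.inv(np.array(p['intrinsics']))@np.array([xy[0],xy[1],1.]); return np.array(p['origin'],float),d
def onz(p,xy,z):
    o,d=ray(p,xy); return o+d*(z-o[2])/d[2]
def proj(p,P):
    c=rot(p['orientation']).T@(np.array(P,float)-np.array(p['origin'],float)); u=np.array(p['intrinsics'])@c; return u[:2]/u[2]
E
python3 - <<'E'
from h import *
for n in ('top','scene'):
    p=shot(n,n+'0.png'); print(n,p['origin'],p['orientation'],p['intrinsics'])
    for t in ('paddle_copper','feeder_copper','gate_copper','tray_copper','paddle_white','feeder_white'):
        try: print(t,[(np.round(q['xy'],1).tolist(),round(q['score'],2)) for q in manip.tip_of(t,p)][:3])
        except Exception as e: print(t,e)
print(manip.read_state(), manip.tcp_to_tips)
E
```

```text
pics
top [ 313.28281452  -65.60105998 1423.99037193] [-2.96628609e+00 -3.49772407e-04 -1.56176065e+00] [[424.85911189   0.         257.15379517]
 [  0.         424.85911189 192.17426432]
 [  0.           0.           1.        ]]
paddle_copper [([279.4, 230.3], 0.63), ([179.8, 174.8], 0.6), ([193.9, 205.6], 0.58)]
feeder_copper [([278.7, 210.4], 0.71), ([238.7, 183.5], 0.66), ([190.0, 206.1], 0.64)]
gate_copper [([195.5, 220.5], 0.82)]
tray_copper [([190.6, 246.4], 0.57)]
paddle_white [([277.7, 190.7], 0.89), ([102.1, 212.8], 0.42), ([425.0, 202.9], 0.27)]
feeder_white [([276.9, 221.7], 0.8)]
scene [1093.58725816  950.10994178 1070.39451139] [-2.26803727 -0.02415844  2.66690063] [[391.65370952   0.         264.05815439]
 [  0.         391.65370952 195.0316853 ]
 [  0.           0.           1.        ]]
paddle_copper [([284.0, 227.3], 0.56)]
feeder_copper [([300.1, 247.8], 0.8), ([211.8, 171.7], 0.18)]
gate_copper [([307.4, 230.8], 0.71), ([352.3, 312.1], 0.65)]
tray_copper []
paddle_white [([257.1, 176.3], 0.45), ([208.0, 172.2], 0.33)]
feeder_white [([272.8, 197.7], 0.97)]
{'clock': 0.7, 'joints': array([ 1.05438548e+00,  2.99893194e-01,  1.52100980e+00,  2.86040489e-05,
        1.32071392e+00, -6.66081604e-02]), 'qd': array([-0.00159266,  0.00061586,  0.00074174, -0.0002941 ,  0.00130654,
        0.00105174]), 'effort': array([-2.38941560e-03, -5.31581783e+01, -3.52871060e+01,  7.06786802e-02,
        2.15572474e-02, -3.43425563e-05]), 'eef_pos': array([239.12558375, 495.27843616, 227.44516434]), 'eef_rot': array([-1.57081869e+00,  2.92676963e-05, -4.49809763e-01]), 'wrist_force': array([ 1.01281803, -0.06497095, -0.72874611]), 'moment': array([-0.00386842,  0.02134841,  0.00904122]), 'finger_gap': 94.18807339439454} 22.0
```

Run:
```python
import cv2
for n in ('top','scene'):
    a=cv2.imread(f'pics/{n}0.png'); 
    if n=='top': b=a[110:310,140:380]
    else: b=a[100:340,170:400]
    f=800/b.shape[1]; f=min(f,600/b.shape[0]); cv2.imwrite(f'pics/{n}0c.png',cv2.resize(b,None,fx=f,fy=f,interpolation=cv2.INTER_CUBIC)); print(f)
```

```text
3.0
2.5
```

View pics/top0.png

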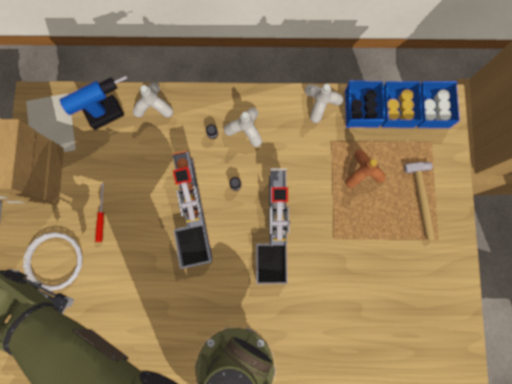

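View pics/scene0.png

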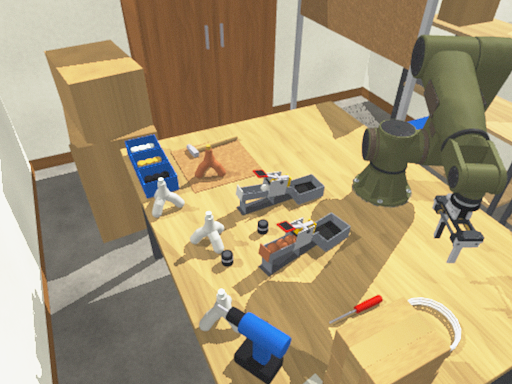

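View pics/top0c.png

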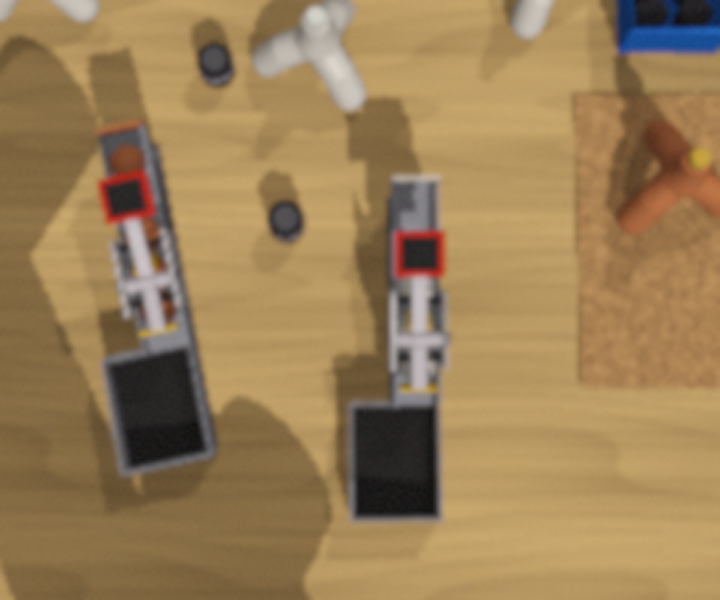

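View pics/scene0c.png

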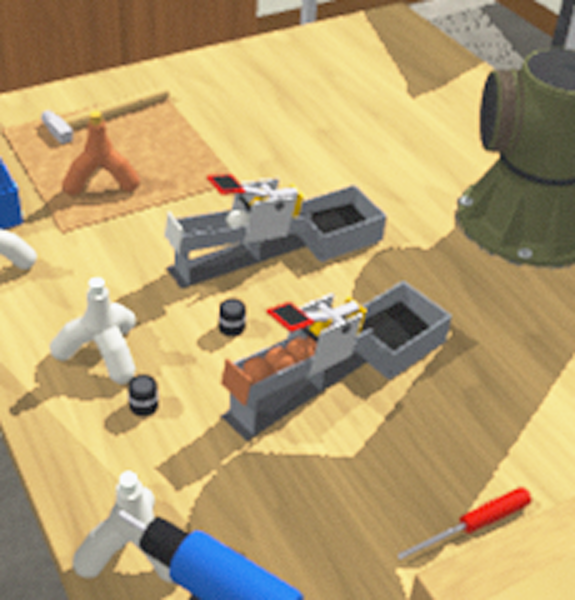

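```bash
cat > fit.py <<'E'
from h import *
from scipy.optimize import least_squares
T=dict(origin=[313.28281452,-65.60105998,1423.99037193],orientation=[-2.96628609e+00,-3.49772407e-04,-1.56176065e+00],intrinsics=[[424.85911189,0,257.15379517],[0,424.85911189,192.17426432],[0,0,1]])
S=dict(origin=[1093.58725816,950.10994178,1070.39451139],orientation=[-2.26803727,-0.02415844,2.66690063],intrinsics=[[391.65370952,0,264.05815439],[0,391.65370952,195.0316853],[0,0,1]])
c,s=np.cos(.244),np.sin(.244)
def pad(dx,dy): return [69+dx*c,dy,163+dx*s]
w=3
tray=[[-75+w,70+w,55],[-75+w,-22-w,55],[-195-w,-22-w,55],[-195-w,70+w,55]]
pads=[pad(23,25),pad(23,-25),pad(-23,-25),pad(-23,25)]
obs=[]
for P,q in zip(tray,[(105,362),(187,347),(213,455),(124,473)]): obs.append((T,P,(140+q[0]/3,110+q[1]/3)))
for P,q in zip(pads,[(100,182),(146,172),(155,213),(108,222)]): obs.append((T,P,(140+q[0]/3,110+q[1]/3)))
for P,q in zip(pads,[(291,329),(267,315),(287,303),(316,317)]): obs.append((S,P,(170+q[0]/2.5,100+q[1]/2.5)))
def W(v,P): 
    cc,ss=np.cos(v[2]),np.sin(v[2]); return [v[0]+cc*P[0]-ss*P[1],v[1]+ss*P[0]+cc*P[1],P[2]]
if __name__=='__main__':
    f=lambda v:np.concatenate([proj(p,W(v,P))-q for p,P,q in obs])
    r=least_squares(f,[450,150,.1],x_scale=[10,10,.1],loss='soft_l1')
    print(r.x); print(np.round(f(r.x).reshape(-1,2),1).tolist())
    print('paddle up',W(r.x,[69,0,163]),'down',W(r.x,[84,0,118]),'pivot',W(r.x,[-11,0,111]))
    print('TCP rot tool axes', R.from_euler('xyz',manip.read_state()['eef_rot']).as_matrix().round(3).tolist())
E
python3 fit.py
```

```text
[5.16898121e+02 1.49079025e+02 2.29980612e-01]
[[-1.3, -0.8], [1.2, -2.5], [0.4, 0.1], [-0.2, 0.9], [-1.3, -0.2], [-0.4, -0.4], [0.0, 0.7], [-0.5, 1.3], [-0.2, -0.6], [-0.9, -3.4], [0.8, -2.0], [-0.6, 0.5]]
paddle up [np.float64(584.0814068036088), np.float64(164.80817160923104), 163] down [np.float64(598.6864690274803), np.float64(168.22755129520408), 118] pivot [np.float64(506.1877416096282), np.float64(146.5714799507081), 111]
TCP rot tool axes [[0.901, -0.0, 0.435], [-0.435, -0.0, 0.901], [-0.0, -1.0, -0.0]]
```

```bash
python3 -m jog '[20,0,-6.5,0,-3.9,0, 58,0,-19,0,-7.8,0, 98,0,-32,0,-11.7,0, 137,0,-44.5,0,-15.6,0, 176,0,-57,0,-19.5,0, 215,0,-69.5,0,-23.4,0, 254,0,-82,0,-27.3,0, 293,0,-95,0,-31.2,0, 332,0,-107.5,0,-35.1,0, 371,0,-120,0,-39,0]' 0 10
python3 - <<'E'
from fit import *
s=manip.read_state(); print(s['clock'],s['eef_pos'],s['eef_rot'],s['joints'],s['finger_gap'],s['wrist_force'])
M=R.from_euler('xyz',s['eef_rot']).as_matrix(); print(M.round(3).tolist()); print(M.T@(np.array([584,165,227])-s['eef_pos']))
E
```

```text
clock: 1.53
eef_pos: [522.3, 224.2, 227.6]
eef_rot: [-1.571, -0.0, 0.234]
wrist_force: [0.1, 0.9, 0.7]
finger_gap: 30.7
1.5333 [522.27458455 224.17133364 227.62416424] [-1.57075860e+00 -3.29152854e-04  2.34157994e-01] [ 3.40998209e-01  3.40552349e-01  1.46713829e+00  2.48515653e-06
  1.33357071e+00 -1.46395670e+00] 30.681478232054296 [0.07307387 0.89235777 0.73848606]
[[0.973, 0.0, -0.232], [0.232, 0.0, 0.973], [0.0, -1.0, 0.0]]
[ 46.31155222   0.63669584 -71.87835535]
```

```bash
python3 -m jog '[15,0,-24,0,0,0, 31,0,-48,0,0,0, 46,0,-72,0,0,0, 46,0,-72,0,0,0, 46,0,-72,0,0,0]' 0 10
python3 - <<'E'
from h import *
for n in ('wrist','scene','top'):
    p=shot(n,n+'1.png'); print(n,p['origin'],p['orientation'])
    for t in ('paddle_copper','gate_copper'): print(t,[(np.round(q['xy'],1).tolist(),round(q['score'],2)) for q in manip.tip_of(t,p)][:3])
    np.save(f'pics/{n}1.npy',np.r_[p['origin'],p['orientation'],np.ravel(p['intrinsics'])])
    if n!='wrist':
        a=p['img'][100:340,140:400] ; cv2.imwrite(f'pics/{n}1c.png',cv2.resize(a[...,::-1],None,fx=2.5,fy=2.5,interpolation=cv2.INTER_CUBIC))
s=manip.read_state(); print(s['clock'],s['eef_pos'],s['eef_rot'],s['finger_gap'])
E
```

```text
clock: 1.95
eef_pos: [582.8, 165.4, 227.0]
eef_rot: [-1.571, 0.001, 0.229]
wrist_force: [0.0, -0.0, -0.3]
finger_gap: 1.0
wrist [509.43140982 148.25693458 383.44374851] [ 2.88026950e+00 -1.24162251e-03  1.79916193e+00]
paddle_copper [([256.5, 215.7], 0.86)]
gate_copper [([255.1, 70.0], 0.56)]
scene [1093.58725816  950.10994178 1070.39451139] [-2.26803727 -0.02415844  2.66690063]
paddle_copper [([285.2, 228.2], 0.54)]
gate_copper [([310.4, 230.1], 0.79)]
top [ 313.28281452  -65.60105998 1423.99037193] [-2.96628609e+00 -3.49772407e-04 -1.56176065e+00]
paddle_copper [([182.9, 172.8], 0.57)]
gate_copper []
2.4 [582.09207143 166.76444705 227.63558726] [-1.57081814e+00 -2.64457269e-04  2.31560842e-01] 0.44608249870234806
```

View pics/wrist1.png

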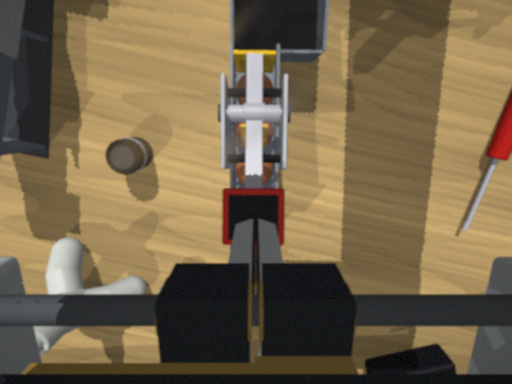

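View pics/scene1c.png

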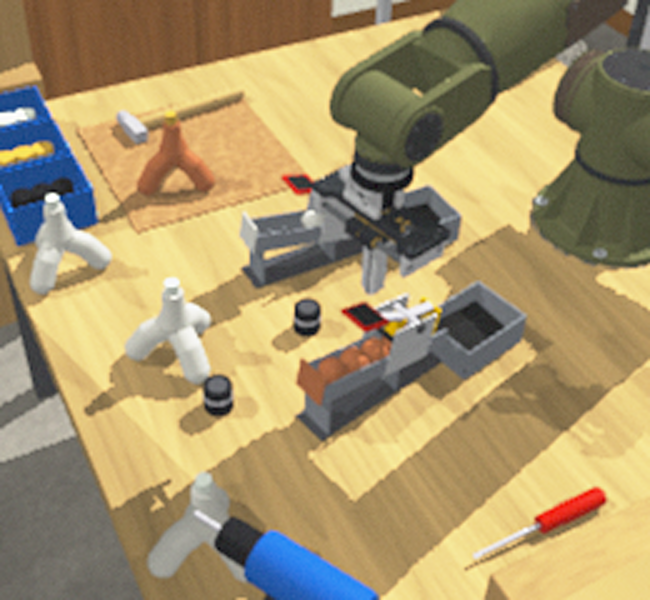

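View pics/top1c.png

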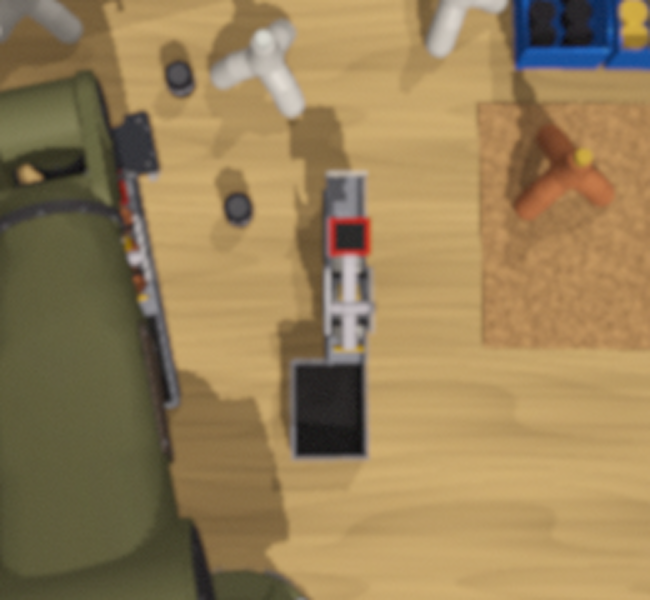

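Run:
```python
from fit import *
a=np.load('pics/wrist1.npy'); p=dict(origin=a[:3],orientation=a[3:6],intrinsics=a[6:].reshape(3,3))
for xy,z in (((256.5,215.7),163),((254,190),157.4),((254,244),168.6),((223,215),163),((284,215),163),((255,113),132),((255,52),60),((255,52),75)): print(xy,onz(p,xy,z).round(1))
for f in ('scene',):
    a=np.load('pics/scene1.npy'); q=dict(origin=a[:3],orientation=a[3:6],intrinsics=a[6:].reshape(3,3))
    print(onz(q,(285.2,228.2),163), onz(q,(286,226.8),163))
print('pred', proj(p,[584,164.8,163]), proj(p,[582.1,166.8,205.6]))
```

```text
(256.5, 215.7) [585.1 167.2 163. ]
(254, 190) [566.4 160.8 157.4]
(254, 244) [606.8 170.2 168.6]
(223, 215) [590.6 141.2 163. ]
(284, 215) [579.6 188.3 163. ]
(255, 113) [508.5 148.2 132. ]
(255, 52) [450.3 134.7  60. ]
(255, 52) [453.  135.4  75. ]
[593.62878106 177.11846042 163.        ] [588.02081292 172.5807823  163.        ]
pred [253.86822363 213.75832895] [257.31321478 233.17889032]
```

```bash
python3 -m jog '[0,12,0,0,0,0, 1,25,0,0,0,0, 2,35,0,0,0,0, 3,42,0,0,0,0, 6,50,0,0,0,0, 10,58,0,0,0,0, 12,66,0,0,0,0, 14,74,0,0,0,0, 15,80,0,0,0,0, 16,84,0,0,0,0]' 0 10
python3 - <<'E'
from h import *
s=manip.read_state(); print(s['clock'],s['eef_pos'],s['eef_rot'],s['wrist_force'],s['moment'])
E
```

```text
clock: 3.23
eef_pos: [598.9, 170.2, 143.3]
eef_rot: [-1.571, -0.002, 0.231]
wrist_force: [0.8, 0.1, 6.3]
finger_gap: 0.8
3.2333 [598.8675725  170.21409642 143.30891841] [-1.57084019 -0.00228881  0.23084379] [0.81761904 0.09354415 6.28047139] [ 0.12584045 -0.12799421 -0.03339114]
```

```bash
python3 -m jog '[0,1,0,0,0,0, 0,2,0,0,0,0, 0,3,0,0,0,0, 0,3,0,0,0,0]' 0 10
python3 - <<'E'
from h import *
s=manip.read_state(); print(s['clock'],s['eef_pos'],s['wrist_force'])
p=shot('wrist','wrist2.png'); p=shot('scene','scene2.png')
a=p['img'][150:300,200:400]; cv2.imwrite(f'pics/scene2c.png',cv2.resize(a[...,::-1],None,fx=4,fy=4,interpolation=cv2.INTER_CUBIC))
E
```

```text
clock: 3.57
eef_pos: [599.1, 170.2, 142.0]
eef_rot: [-1.571, -0.004, 0.231]
wrist_force: [-0.8, -0.2, 14.5]
finger_gap: 0.3
3.5667 [599.05980462 170.22953683 141.96777953] [-0.77543622 -0.19687154 14.461207  ]
```

View pics/wrist2.png

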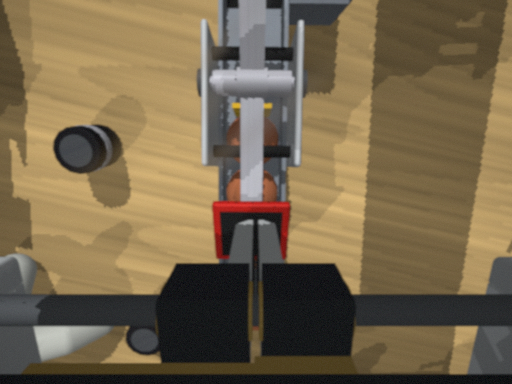

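View pics/scene2c.png

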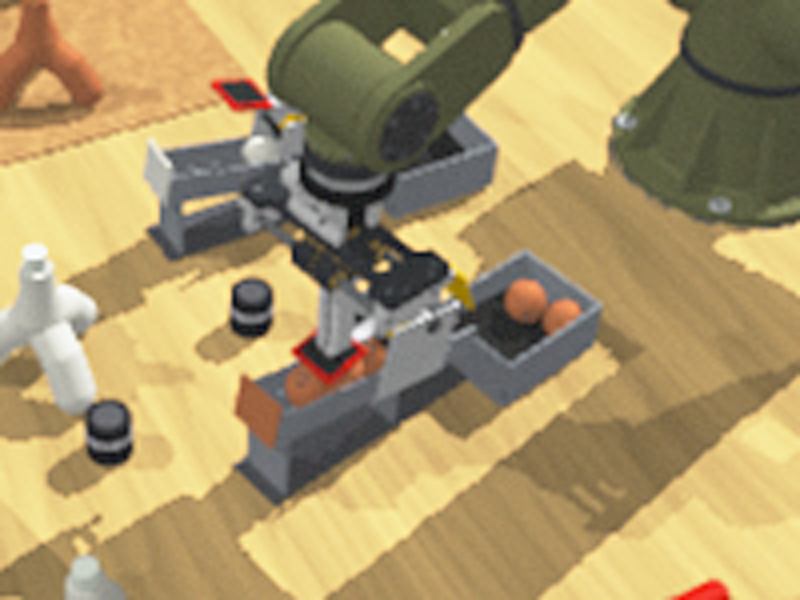

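The paddle is on its stop: force rose to 14.5 N while z stayed at 142. The gate at crop pixel (460,290) is raised, and two balls are in the tray at (525,300) and (563,315). I'll hold a little longer, then release along the arc.

```bash
python3 -m jog '[0,0,0,0,0,0, 0,0,0,0,0,0, 0,0,0,0,0,0, 0,0,0,0,0,0, 0,0,0,0,0,0, 0,0,0,0,0,0, 0,0,0,0,0,0, 0,0,0,0,0,0, 0,0,0,0,0,0, 0,0,0,0,0,0]' 0 10
python3 -m jog '[0,-4,0,0,0,0, -1,-9,0,0,0,0, -2,-15,0,0,0,0, -4,-22,0,0,0,0, -6,-29,0,0,0,0, -9,-36,0,0,0,0, -12,-43,0,0,0,0, -15,-51,0,0,0,0, -16,-61,0,0,0,0, -16,-72,0,0,0,0]' 0 10
python3 -m jog '[0,0,0,0,0,0, 0,0,0,0,0,0, 0,0,0,0,0,0, 0,0,0,0,0,0, 0,0,0,0,0,0, 0,0,0,0,0,0, 0,0,0,0,0,0, 0,0,0,0,0,0, 0,0,0,0,0,0, 0,0,0,0,0,0]' 0 10
python3 -m jog '[0,0,0,0,0,0, 0,0,0,0,0,0, 0,0,0,0,0,0, 0,0,0,0,0,0, 0,0,0,0,0,0, 0,0,0,0,0,0, 0,0,0,0,0,0, 0,0,0,0,0,0, 0,0,0,0,0,0, 0,0,0,0,0,0]' 0 10
python3 - <<'E'
from h import *
s=manip.read_state(); print(s['clock'],s['eef_pos'],s['wrist_force'])
p=shot('wrist','wrist3.png'); p=shot('scene','scene3.png')
a=p['img'][150:300,200:400]; cv2.imwrite(f'pics/scene3c.png',cv2.resize(a[...,::-1],None,fx=4,fy=4,interpolation=cv2.INTER_CUBIC))
E
```

```text
clock: 4.5
eef_pos: [599.1, 170.2, 142.0]
eef_rot: [-1.571, -0.004, 0.231]
wrist_force: [-0.8, -0.5, 13.7]
finger_gap: 0.1
clock: 5.33
eef_pos: [581.9, 166.3, 213.1]
eef_rot: [-1.571, 0.001, 0.231]
wrist_force: [-0.1, 0.2, 0.5]
finger_gap: 0.5
clock: 6.17
eef_pos: [582.3, 166.4, 212.4]
eef_rot: [-1.571, 0.0, 0.231]
wrist_force: [-0.7, -0.3, -0.2]
finger_gap: 0.6
clock: 7.0
eef_pos: [582.3, 166.4, 212.5]
eef_rot: [-1.571, -0.0, 0.231]
wrist_force: [-0.8, -0.1, 0.6]
finger_gap: 0.6
7.0 [582.31315899 166.35656025 212.46162377] [-0.76860044 -0.07286692  0.64193878]
```

View pics/wrist3.png

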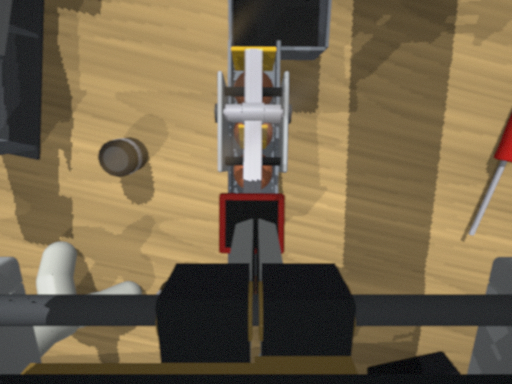

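View pics/scene3c.png

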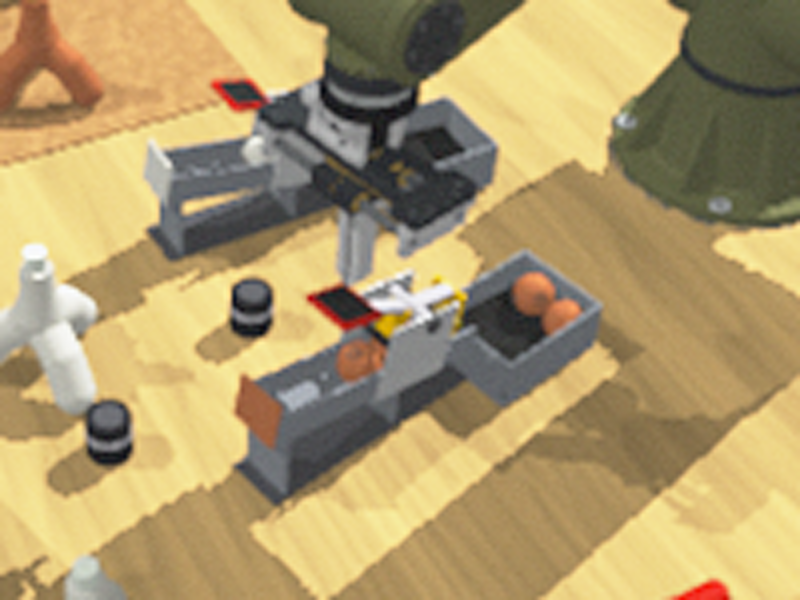

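The paddle is up, the gate at (455,300) is shut, and two balls rest in the tray. The next balls have rolled forward, with the remaining ones visible at (360,358). Now the second press.

```bash
python3 -m jog '[0,11,0,0,0,0, 1,21,0,0,0,0, 3,28,0,0,0,0, 6,36,0,0,0,0, 10,44,0,0,0,0, 12,52,0,0,0,0, 14,60,0,0,0,0, 15,66,0,0,0,0, 16,70,0,0,0,0, 16,72,0,0,0,0]' 0 10
python3 -m jog '[0,0,0,0,0,0, 0,0,0,0,0,0, 0,0,0,0,0,0, 0,0,0,0,0,0, 0,0,0,0,0,0, 0,0,0,0,0,0, 0,0,0,0,0,0, 0,0,0,0,0,0, 0,0,0,0,0,0, 0,0,0,0,0,0]' 0 10
python3 -m jog '[0,0,0,0,0,0, 0,0,0,0,0,0, 0,0,0,0,0,0, 0,0,0,0,0,0, 0,0,0,0,0,0, 0,0,0,0,0,0]' 0 10
python3 - <<'E'
from h import *
p=shot('scene','scene4.png')
a=p['img'][150:300,200:400]; cv2.imwrite(f'pics/scene4c.png',cv2.resize(a[...,::-1],None,fx=4,fy=4,interpolation=cv2.INTER_CUBIC))
E
```

```text
clock: 7.93
eef_pos: [598.8, 170.1, 141.3]
eef_rot: [-1.571, -0.002, 0.231]
wrist_force: [-6.2, -2.5, 27.5]
finger_gap: 0.5
clock: 8.77
eef_pos: [598.7, 170.2, 141.9]
eef_rot: [-1.571, -0.003, 0.231]
wrist_force: [-2.9, -1.3, 17.3]
finger_gap: 0.5
clock: 9.27
eef_pos: [598.7, 170.1, 141.9]
eef_rot: [-1.571, -0.002, 0.231]
wrist_force: [-2.6, -1.4, 17.7]
finger_gap: 0.3
```

View pics/scene4c.png

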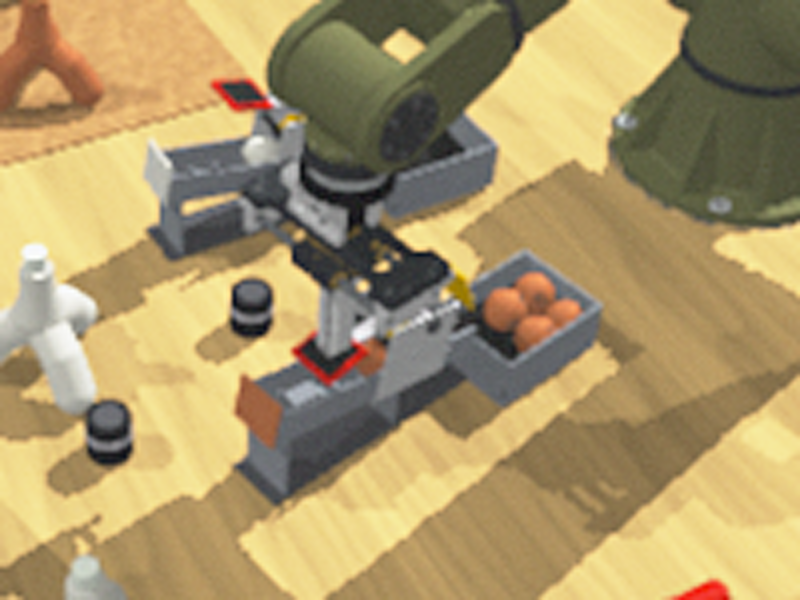

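Four balls are in the tray, around (535,310), and the fifth is held behind the blade at (372,357). I'll release now, lift well clear and check.

```bash
python3 -m jog '[0,-4,0,0,0,0, -1,-9,0,0,0,0, -2,-15,0,0,0,0, -4,-22,0,0,0,0, -6,-29,0,0,0,0, -9,-36,0,0,0,0, -12,-43,0,0,0,0, -15,-51,0,0,0,0, -16,-61,0,0,0,0, -16,-75,0,0,0,0]' 0 10
python3 -m jog '[0,-20,0,0,0,0, 0,-40,0,0,0,0, 0,-60,0,0,0,0, 0,-70,0,0,0,0, 0,-70,0,0,0,0, 0,-70,0,0,0,0, 0,-70,0,0,0,0, 0,-70,0,0,0,0, 0,-70,0,0,0,0, 0,-70,0,0,0,0]' 0 10
python3 -m jog '[0,0,0,0,0,0, 0,0,0,0,0,0, 0,0,0,0,0,0, 0,0,0,0,0,0, 0,0,0,0,0,0, 0,0,0,0,0,0, 0,0,0,0,0,0, 0,0,0,0,0,0, 0,0,0,0,0,0, 0,0,0,0,0,0]' 0 10
python3 - <<'E'
from h import *
p=shot('wrist','wrist5.png'); p=shot('scene','scene5.png')
a=p['img'][150:300,200:400]; cv2.imwrite(f'pics/scene5c.png',cv2.resize(a[...,::-1],None,fx=4,fy=4,interpolation=cv2.INTER_CUBIC))
for t in ('copper_ball1','rocker_copper'):print(t,[(np.round(q['xy'],1).tolist(),round(q['score'],2)) for q in manip.masks_of(t,p)][:8])
E
```

```text
clock: 10.15
eef_pos: [581.8, 166.2, 215.7]
eef_rot: [-1.571, 0.001, 0.231]
wrist_force: [-0.6, 0.3, -0.6]
finger_gap: 0.7
clock: 10.98
eef_pos: [582.2, 166.3, 284.8]
eef_rot: [-1.571, 0.001, 0.231]
wrist_force: [0.9, -1.0, 0.1]
finger_gap: 0.7
clock: 11.82
eef_pos: [582.3, 166.4, 285.4]
eef_rot: [-1.571, 0.0, 0.231]
wrist_force: [0.0, 1.2, -0.1]
finger_gap: 0.2
copper_ball1 [([334.1, 222.7], 0.54), ([341.0, 228.1], 0.53), ([330.8, 233.9], 0.43)]
rocker_copper [([296.7, 226.1], 0.62), ([208.8, 165.1], 0.61)]
```

View pics/wrist5.png

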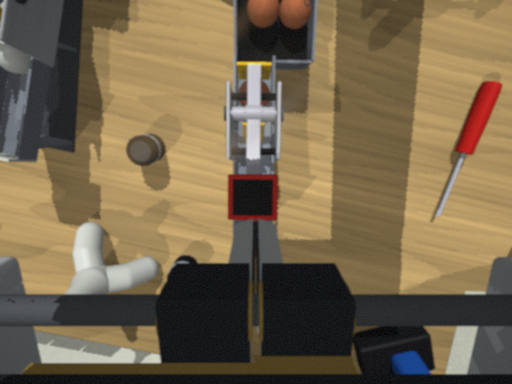

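View pics/scene5c.png

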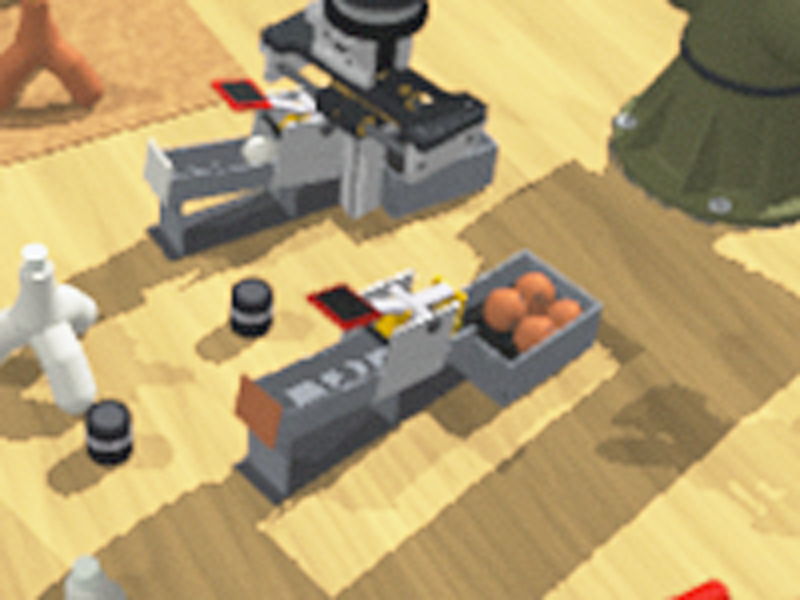

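View pics/scene5.png

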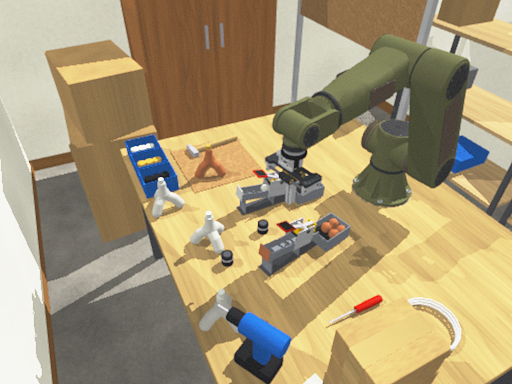

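The tray holds exactly four balls (crop pixels (505,308), (535,290), (563,315), (535,333)). The paddle at (342,305) is up, the gate is shut, the fingers are clear and the other things are unmoved. I'll hand it in.

```bash
python3 -c "
from cell import manip
print(manip.sign_off())"
```

```text
the job is handed in; nothing more can be done
None
```

Exactly four copper balls are in the copper feeder's catch tray. I pressed its red paddle down to the stop twice with the closed fingertips and let it come all the way up in between. Each press was held for over a second.

**Presses:** I took the stop as reached when the push rose above the 6 N given for the stop. It read about 14 N in the first press, and a 27 N peak settling to 17 N in the second. The scene picture showed two balls in the tray after the first press and four after the second.

**Last checks:** In the final scene picture the paddle is up, the gate is shut and four balls are in the tray. The white feeder and its white ball look unchanged, as do the other things I compared by eye. The arm was lifted clear with the wrist force back to noise, and the clock read about 12 s.

**Checks that disagreed or were weak:**
- The network's ball search marked only three of the four balls in the tray, with scores of 0.43 to 0.54. The count of four is from the picture itself.
- The first scene-camera position for the paddle was up to about 10 mm off the fit. The wrist camera agreed with the fit to about 2 mm, so I used the fit.
- The fifth copper ball was seen behind the blade during the second press. At the end it is mostly hidden under the rocker, so its place at the gate was not directly confirmed.

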